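# Set up the wire jig and hold its sprung stop at the mark

### The arm

A 7-joint arm with a two-finger parallel gripper is mounted at the origin on the work surface. World frame = base frame: x ahead of the robot, y to its left, z up, the work surface at z = 0. Lengths are in m, angles in rad, forces in N, time in s.
With the tool pointing down it reaches from about 0.35 to 0.9 m from the base axis. Payload 8.1 kg.
Tool frame: the origin (TCP) lies midway between the tips of the shut fingers; the grasp point (between the pads) lies 19 mm behind it; z points along the fingers, y is the line along which they close (so a half turn about z gives the same grasp; the last joint's range is limited). The gripper opens to 92 mm and grips with 3 to 60 N. Pads are 19 mm wide; open, the fingers measure 130 mm over their backs; the gripper's body (75 mm by 190 mm) begins 47 mm behind the grasp point.
Start: joints at [1.011, 0.434, 0.025, 1.573, -0.012, 1.134, -0.075], TCP at [0.276, -0.561, 0.227] pointing down, gripper open.
Joint ranges: [-2.62, 2.62], [-0.44, 2.09], [-1.27, 1.32], [0.08, 2.57], [-1.32, 4.46], [0.12, 2], [-2.74, 2.74]. Speed limits (rad/s): [2.22, 2.22, 3.01, 3.01, 3.14, 3.14, 3.14].

### API

Orientations are given as a 3x3 rotation matrix whose columns are the frame's x, y, z axes.
In Python, from station import bot, viewer, workorder gives the robot as it stands.
- The arm moves only by the shell command python3 -m pendant 'ROWS' [FORCE]. ROWS is JSON, a list that holds one entry, the list of rows, each a list of 7 numbers: the shift along the tool's x, y, z in mm, then the turn, a rotation vector about the tool's x, y, z in units of 6 degrees (1.0 is 6 degrees), then the finger opening in mm, from 0 to 91.8. A call has 1 to 5 rows; each row is the pose to reach, as a shift and turn from the pose commanded when the call began, along the tool's axes at that moment; what a row does not reach only later rows make up. A row lasts 1/8 s, in which the tool goes at most 62.5 mm and 10.7 degrees, less where a joint would pass 70% of its speed; a pose out of reach is approached as far as the arm can. A call with a gripper value outside its range is refused whole. The fingers move at their own pace and stop on an object; FORCE is the grip in N (left out, the last holds). Time passes only in rows, so rows that repeat a pose let the fingers close. It gives the time, the measured TCP pose, the force, the opening and the grip force at its end, in the units of the state.
- bot.get_state(): the state, without advancing time (a new reading comes with each control period).
- viewer.read_camera(name): name is "scene" or "top" or "wrist"; returns (picture, depth): 400x640x3 uint8, red, green, blue; 400x640 float32, m along the optical axis (not along the pixel's ray), 0 where there is no reading.
- viewer.camera_params(name): a dict with "fx", "fy", "cx", "cy" (pixels), "rvec" (rotation vector, rad) and "tvec" (3), from world to camera coordinates, as OpenCV has them. Camera axes: x right, y down, z forward; pixel columns grow to the right and rows downward; lengths in m; the calibration is good to about 2 mm. The wrist camera is an equidistant fisheye: a pixel r from the principal point sees the ray r / f radians off the axis. A picture is of the moment at which its call begins: read the wrist's pose just before it. camera_params takes no time and is no camera call; for the wrist camera it gives the pose at the moment of the call.
- workorder.close_job(): hands the job in; it is judged then, once.
The state is a dict: "time_s": time; "joints": joint angles; "qd": joint speeds; "tau": joint torques, N m; "eef_pos": TCP position; "ee_rot": TCP orientation; "contact_force": force on the tool from outside, world axes, zero at the start; "torque": the same for the moment, N m; "width": finger opening in m; "grasp_force": force on a finger pad.
Only numpy, scipy, OpenCV 4.12 (cv2) and the standard library are available. Lean on these libraries where they do the work, as an engineer would, in place of code of your own. Each camera call takes 0.05 s, during which the arm holds its last target. There are 200 camera calls.

### The job

Set up the wire-bending jig for the next piece: place the loose round former on the jig's round base, upright and with the edges flush all round, setting it down rather than dropping it, and let go of it. Then take the jig's sprung stop rod by its upright post, pull it out of its tube until the dark ring on the rod has just come fully out of the tube's mouth, and hold it there: finish while still holding the rod steady at the mark, as its spring would pull it back. Leave the other things on the plate where they are.

Things in the scene. Friction and masses are not known exactly. Their poses are not given: they have to be found in the camera images.
- former: Loose wire former, about 160 g: a dark brown disc 66 mm in diameter and 14 mm thick, with a brass post 16 mm in diameter standing 36 mm up from the middle of its top (50 mm high in all). Origin: centre of the underside; z up. It lies upright on the aluminium plate, to the left or the right of the jig.
- former_post (a point): Point on the former's axis in its brass post, 36 mm above the underside (22 mm above the disc's top, 14 mm below the post's top): a good height to grip the post from above.
- jig: The jig, fixed on the aluminium plate (plate top 12 mm above the work surface). Origin: middle of its underside; y: the way the rod pulls out; z up. Foot bar 62 mm wide (x), y -158 to 142 mm, 8 mm thick. On it a round brown base 66 mm in diameter centred at y -125 mm, flat top at z 30 mm, and a steel tube 22 mm in diameter (end collar 26 mm), y -60 to 50 mm, axis at z 35 mm.
- base_top (a point): Centre of the flat top of the jig's round base, where the former's underside goes; same axes as the jig.
- tube_mouth (a point): Centre of the tube's mouth, from which the rod comes out; same axes as the jig.
- rod: Stop rod, steel, 12 mm in diameter, slides only along the jig's y. Its outer end is a 20 mm block with an upright brass post. Origin: on the rod's axis under the post, axes as the jig; home, 45 mm outside the mouth. A spring inside the tube pulls it in: 3 N at home, 1 N more each 10 mm, 9 N at the mark; little friction, so it goes home when let go. Hard stop 85 mm out.
- rod_post (a point): Point on the axis of the rod's upright brass post, 40 mm above the rod's axis: a good height to grip from above. The post is 16 mm in diameter; its top is 15 mm above this point, the 20 mm block at its foot 32 mm below.
- rod_mark (a point): Centre of the tube-side edge of the dark ring on the rod (the ring is 5 mm wide, 13 mm in diameter). Home, it is hidden 60 mm inside the mouth. The rod is at its mark when this point is level with tube_mouth, the rod being 60 mm out. Same axes as the jig.
- spool: Bystander: spool of copper wire with black flanges, standing upright, 62 mm in diameter, 40 mm high, no post. Origin: centre of the underside. It lies on the side of the jig where the former does not.
- bundle: Bystander: bundle of copper rods, 160 mm long, 19 mm wide, 12 mm high, lying along its y between the robot and the jig. Origin: centre of the underside.
- hammer: Bystander: hammer with a wooden handle, about 300 mm long, lying across the plate beyond the jig, seen from the robot.
- stand: Bystander: soldering-iron stand, 70 x 150 mm foot with a coil holder 90 mm high, at the far right of the plate. Origin: centre of the underside.
Mind the look-alikes: they are no part of the job. What is shaped like the former but blue or green is not meant.

How it is judged:
On the way, in this order (a step that is already met when the one before it is completed fails the run):
1. the former is seated on the jig's base, edges flush, and let go (horizontal distance between former and base_top below 0.004 m and z of former in the frame of base_top between -0.0025 and 0.0025 m and angle between former's own z axis and vertical below 0.05 rad and contact force between the fingers and former below 0.2 N), for 0.3 s.
2. the rod is held by the fingers with its ring at the tube's mouth (y of rod_mark in the frame of tube_mouth between -0.004 and 0.004 m and contact force between the fingers and rod above 3 N), for 0.5 s.
At the end, for the whole second after the job is handed in: The former rests upright on the jig's base, within 4 mm of concentric, its underside within 2.5 mm of the base's top and tilted under 0.05 rad, not touched by the fingers; the rod's mark is within 4 mm of the tube's mouth, held still there (under 10 mm/s) by the fingers with more than 3 N (all of step 1 and all of step 2 and linear speed of each of rod, former below 0.01 m/s); the arm keeps its last pose, push and grip.
It fails at once if the spool is moved more than 30 mm (distance of spool from where it was at the start of the episode above 0.03 m).
It fails at once if the bundle is moved more than 30 mm (distance of bundle from where it was at the start of the episode above 0.03 m).
It fails at once if the hammer is moved more than 30 mm (distance of hammer from where it was at the start of the episode above 0.03 m).
It fails at once if the stand is moved more than 30 mm (distance of stand from where it was at the start of the episode above 0.03 m).
It fails at once if the former is dropped (falls free of the fingers faster than 0.5 m/s) (contact force between the fingers and former below 0.1 N and linear speed of former above 0.5 m/s).
It also fails if it takes over 58 s, if anything falls off the work surface, if the arm or the gripper's body presses on something with over 40 N, if the wrist force passes 120 N, or if a joint passes its speed limit or range.

## Working session

There is one attempt and no reset: what is moved stays moved. The work goes in short steps, Python scripts to look and compute and a shell command to move; the robot and the scene stay as the last step left them, time stands still between calls to the robot, and variables do not carry over. Pictures are saved under pics/ and viewed, at most 12 in all, crops included, and the job is handed in when it is done.

```bash
mkdir -p pics
cat > h.py <<'E'
import numpy as np, cv2
from station import bot, viewer, workorder
def cam(n):
    p=viewer.camera_params(n); im,d=viewer.read_camera(n)
    return p,im,d
def pts(p,d,fish=False):
    v,u=np.mgrid[0:400,0:640].astype(float)
    a=(u-p['cx'])/p['fx'];b=(v-p['cy'])/p['fy']
    if fish:
        r=np.hypot(a,b)+1e-9;t=np.tan(np.minimum(r,1.5))/r;a=a*t;b=b*t
    c=np.stack([a*d,b*d,d],-1)
    R=cv2.Rodrigues(np.array(p['rvec'],float))[0]
    return (c-np.array(p['tvec']).ravel())@R
def save(n,im): cv2.imwrite('pics/'+n,im[:,:,::-1])
E
python3 - <<'E'
from h import *
for n in('top','scene'):
    p,im,d=cam(n); save(n+'1.png',im); np.savez(n+'1.npz',im=im,P=pts(p,d),d=d); print(p)
s=bot.get_state();print(s['time_s'],s['eef_pos'],s['ee_rot'],s['width'])
E
```

```text
{'fx': 421.4199280429393, 'fy': 421.4199280429393, 'cx': 321.4358987493163, 'cy': 194.5078900929517, 'rvec': array([ 2.18177884, -2.13574953,  0.11169521]), 'tvec': array([0.02038826, 0.51730792, 1.41728231])}
{'fx': 423.30410285462796, 'fy': 423.30410285462796, 'cx': 313.5659979742728, 'cy': 198.34499159060303, 'rvec': array([ 2.33741506,  1.00489346, -0.31396581]), 'tvec': array([-0.37633615, -0.22667265,  1.4318702 ])}
0.1 [ 0.27542715 -0.56053463  0.22603252] [[ 8.97492433e-01  4.41029258e-01 -7.25144621e-04]
 [ 4.41029835e-01 -8.97491663e-01  1.18265235e-03]
 [-1.29226962e-04 -1.38123195e-03 -9.99999038e-01]] 0.0919298237179462
```

View pics/top1.png

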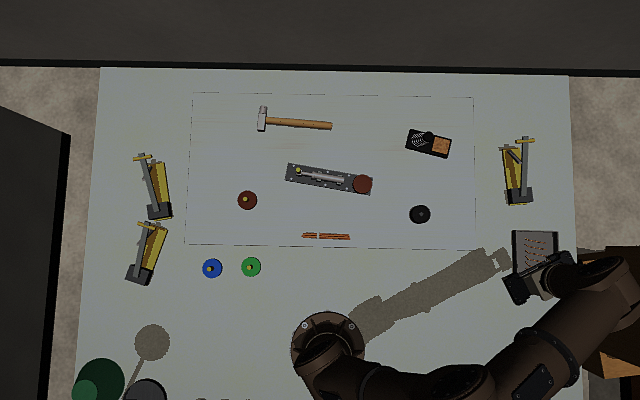

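View pics/scene1.png

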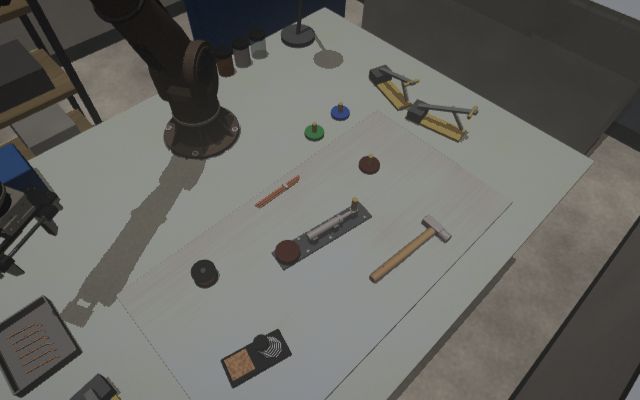

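Top view: the brown disc with a brass post at (247,200) is the former. The look-alikes are blue at (212,268) and green at (251,267), ruled out by colour and because they lie off the plate. The jig base is at (362,184), the rod post at (298,170), the spool at (420,214) and the bundle at (326,236).

Run:
```python
from h import *
z=np.load('top1.npz');im,P=z['im'],z['P']
for n,(u,v) in dict(former=(247,200),base=(362,184),post=(298,170),spool=(420,214),bundle=(326,236)).items():
    print(n,P[v,u].round(3))
hsv=cv2.cvtColor(im,cv2.COLOR_RGB2HSV)
br=((hsv[...,0]<10)|(hsv[...,0]>172))&(hsv[...,1]>110)&(hsv[...,2]<130)
def ctr(u,v,r,lo,hi):
    m=np.zeros((400,640),bool);m[v-r:v+r,u-r:u+r]=1
    m&=br&(P[...,2]>lo)&(P[...,2]<hi)
    q=P[m];c=(q.min(0)+q.max(0))/2;e,_=cv2.minEnclosingCircle(q[:,:2].astype(np.float32));print(m.sum(),q.mean(0).round(4),np.round(e,4),_,hsv[v,u+5])
ctr(247,200,14,.018,.034);ctr(362,184,14,.03,.055)
sub=P[155:205,280:380].reshape(-1,3)
t=sub[sub[:,2]>.075];print('post',len(t),t.mean(0).round(4),t[:,2].max())
f=sub[(sub[:,2]>.016)&(sub[:,2]<.075)];r=cv2.minAreaRect(f[:,:2].astype(np.float32));print(r)
save('crop1.png',cv2.resize(im[150:285,190:390],None,fx=4,fy=4,interpolation=2))
```

```text
former [0.491 0.283 0.046]
base [ 0.554 -0.106  0.042]
post [0.588 0.109 0.1  ]
spool [ 0.455 -0.3    0.058]
bundle [0.375 0.013 0.027]
252 [0.4935 0.2871 0.0267] [0.4934 0.2881] 0.03281629830598831 [  6 162  66]
283 [ 0.5554 -0.1061  0.0429] [ 0.5557 -0.1064] 0.032758839428424835 [  6 159  69]
post 37 [0.513  0.0793 0.5422] 1.4666584329867762
((0.5717923045158386, 0.004776179790496826), (0.17252862453460693, 0.34607455134391785), 1.1827105283737183)
```

View pics/crop1.png

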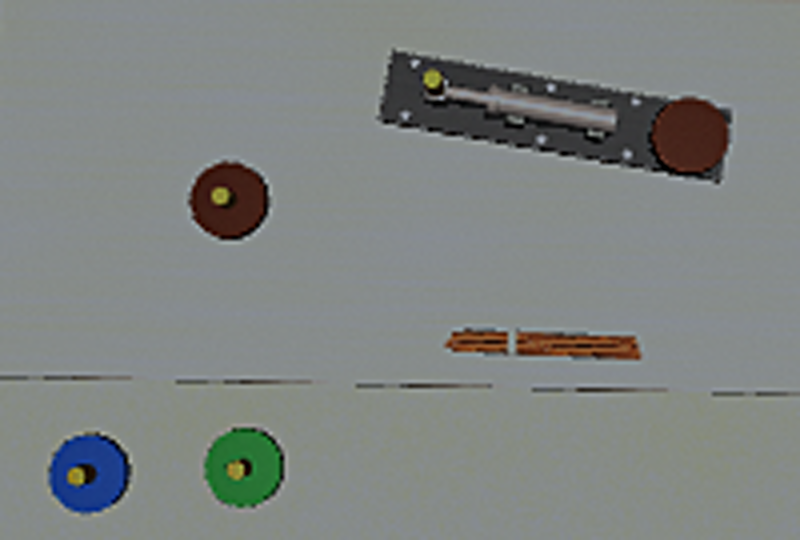

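The crop confirms it: the brown former is at about (230,200) in the crop, and the blue and green ones below it are off the plate. I'll add a helper that works out moves and head above the former.

```bash
cat >> h.py <<'E'
from scipy.spatial.transform import Rotation as Ro
def goto(x,y,z,yaw):
    "delta in tool axes (mm, 6deg) to tool-down pose with tool y at yaw deg"
    s=bot.get_state();R=np.array(s['ee_rot']);a=np.radians(yaw)
    Y=np.array([np.cos(a),np.sin(a),0]);Z=np.array([0,0,-1.]);T=np.stack([np.cross(Y,Z),Y,Z],1)
    d=R.T@(np.array([x,y,z])-s['eef_pos'])*1000
    r=np.degrees(Ro.from_matrix(R.T@T).as_rotvec())/6
    print('delta',d.round(1),r.round(2),'pos',np.round(s['eef_pos'],4),'t',s['time_s'],'q7',s['joints'][6],'w',s['width'])
E
python3 -c "
from h import *
goto(.4934,.2875,.15,-8.6)"
```

```text
delta [ 569.6 -664.9   76.9] [-0.01 -0.01 -9.21] pos [ 0.2754 -0.5605  0.226 ] t 0.1 q7 -0.07509767839839375 w 0.0919298237179462
```

```bash
python3 -m pendant '[[[34,-40,0,0,0,-0.6,90],[68,-80,0,0,0,-1.2,90],[102,-120,0,0,0,-1.8,90],[136,-160,0,0,0,-2.4,90],[170,-200,0,0,0,-3,90]]]' 30; python3 -c "
from h import *
goto(.4934,.2875,.15,-8.6)"
```

```text
time_s: 0.72
eef_pos: [0.3401, -0.3047, 0.2266]
ee_rot: [[0.716, 0.698, -0.0], [0.698, -0.716, 0.0], [-0.0, -0.0, -1.0]]
contact_force: [0.4, 0.2, 0.6]
width: 0.0899
grasp_force: 0.0
delta [ 523.3 -316.8   76.6] [-0.    0.   -6.19] pos [ 0.3401 -0.3047  0.2266] t 0.725 q7 -0.21862256496369584 w 0.08988877415416485
```

```bash
python3 -m pendant '[[[47,-28,0,0,0,-0.6,90],[94,-56,0,0,0,-1.2,90],[141,-84,0,0,0,-1.8,90],[188,-112,0,0,0,-2.4,90],[235,-140,0,0,0,-3,90]]]'; python3 -c "
from h import *
goto(.4934,.2875,.15,-8.6)"
```

```text
time_s: 1.35
eef_pos: [0.4111, -0.0407, 0.2267]
ee_rot: [[0.465, 0.885, 0.0], [0.885, -0.465, -0.0], [-0.0, 0.0, -1.0]]
contact_force: [0.8, -0.7, 0.8]
width: 0.0897
grasp_force: 0.0
delta [328.8 -79.8  76.7] [ 0.    0.   -3.19] pos [ 0.4111 -0.0407  0.2267] t 1.35 q7 -0.5798367348991283 w 0.08973974818237533
```

```bash
python3 -m pendant '[[[52,-13,0,0,0,-0.6,90],[105,-26,0,0,0,-1.3,90],[158,-38,0,0,0,-1.9,90],[210,-51,20,0,0,-2.5,90],[262,-64,45,0,0,-3.2,90]]]' >/dev/null; python3 -c "
from h import *
goto(.4934,.2875,.15,-8.6)"
```

```text
delta [68.3  5.8 31.4] [ 0.01 -0.    0.01] pos [0.4775 0.2209 0.1814] t 1.975 q7 -0.9377474447649078 w 0.08966156175733848
```

```bash
python3 -m pendant '[[[35,3,16,0,0,0,90],[68,6,31,0,0,0,90],[68,6,31,0,0,0,90]]]' >/dev/null
python3 - <<'E'
from h import *
goto(.4934,.2875,.15,-8.6)
p,im,d=cam('wrist');P=pts(p,d,True);save('w1.png',im);np.savez('w1.npz',im=im,P=P,d=d)
print(p['fx'],p['cx'],p['cy'])
hsv=cv2.cvtColor(im,cv2.COLOR_RGB2HSV)
D=np.hypot(P[...,0]-.4934,P[...,1]-.2875)
for lo,hi,r in((.02,.032,.05),(.056,.068,.03)):
    m=(d>0)&(D<r)&(P[...,2]>lo)&(P[...,2]<hi);q=P[m]
    if m.sum():print(m.sum(),q.mean(0).round(4),cv2.minEnclosingCircle(q[:,:2].astype(np.float32)))
E
```

```text
delta [-0.1  1.7 -0.9] [-0.03  0.    0.03] pos [0.4918 0.2879 0.1491] t 2.35 q7 -1.062558530601842 w 0.09027725920843359
309.70691628693146 317.57150166833213 196.85039624884243
3177 [0.4959 0.2907 0.0253] ((0.4958191215991974, 0.2884826958179474), 0.03353169932961464)
292 [0.4956 0.289  0.061 ] ((0.4957053065299988, 0.2883961796760559), 0.008310314267873764)
```

View pics/w1.png

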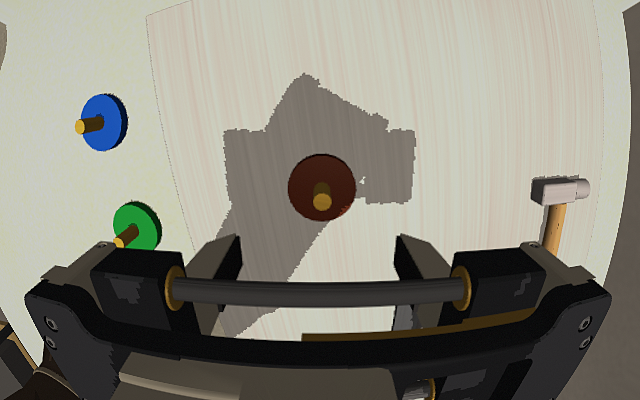

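The wrist view shows the former at (322,188) with its post top at (322,202), between the fingers. Position is about (0.495, 0.288), so I'll descend.

```bash
python3 -c "
from h import *
goto(.495,.2884,.031,-8.6)"
```

```text
delta [  2.7   2.7 118.7] [-0.02  0.01  0.01] pos [0.4922 0.2862 0.1497] t 2.4 q7 -1.0617140560813385 w 0.09011794867399697
```

```bash
python3 -m pendant '[[[3,2.5,40,0,0,0,90],[3,2.5,80,0,0,0,90],[3,2.5,105,0,0,0,90],[3,2.5,118,0,0,0,90],[3,2.5,118,0,0,0,90]]]' 25;python3 -c "
from h import *
goto(.495,.2884,.031,-8.6)"
```

```text
time_s: 3.02
eef_pos: [0.4958, 0.2873, 0.0326]
ee_rot: [[0.151, 0.989, -0.001], [0.989, -0.151, -0.001], [-0.001, -0.0, -1.0]]
contact_force: [0.4, -0.3, 1.0]
width: 0.0902
grasp_force: 0.0
delta [ 0.9 -1.   1.6] [-0.    0.01 -0.01] pos [0.4958 0.2873 0.0326] t 3.025 q7 -1.162756525490547 w 0.09017297180587638
```

```bash
python3 -m pendant '[[[0,0,0,0,0,0,30],[0,0,0,0,0,0,5],[0,0,0,0,0,0,5],[0,0,0,0,0,0,5],[0,0,0,0,0,0,5]]]' 25
```

```text
time_s: 3.65
eef_pos: [0.4959, 0.2882, 0.0328]
ee_rot: [[0.15, 0.989, 0.0], [0.989, -0.15, -0.0], [-0.0, 0.0, -1.0]]
contact_force: [0.3, 0.2, -0.4]
width: 0.0443
grasp_force: 0.0
```

```bash
python3 -m pendant '[[[0,0,0,0,0,0,5],[0,0,0,0,0,0,5],[0,0,0,0,0,0,5],[0,0,0,0,0,0,5],[0,0,0,0,0,0,5]]]' 25
```

```text
time_s: 4.28
eef_pos: [0.4958, 0.2882, 0.0327]
ee_rot: [[0.15, 0.989, -0.0], [0.989, -0.15, -0.0], [-0.0, -0.0, -1.0]]
contact_force: [-0.2, 0.7, -0.3]
width: 0.0154
grasp_force: 25.0
```

```bash
python3 -m pendant '[[[0,0,-15,0,0,0,5],[0,0,-45,0,0,0,5],[0,0,-80,0,0,0,5],[0,0,-110,0,0,0,5],[0,0,-118,0,0,0,5]]]' ;python3 -c "
from h import *
goto(.5555,-.1062,.15,-8.6)"
```

```text
time_s: 4.9
eef_pos: [0.4967, 0.289, 0.1533]
ee_rot: [[0.15, 0.989, 0.003], [0.989, -0.15, 0.002], [0.002, 0.003, -1.0]]
contact_force: [-0.0, 0.1, -2.0]
width: 0.0156
grasp_force: 25.0
delta [-381.9  117.5    2.7] [ 0.03 -0.02 -0.01] pos [0.4967 0.289  0.1533] t 4.9 q7 -1.0639733990071791 w 0.01556229242396066
```

```bash
python3 -m pendant '[[[-30,10,0,0,0,0,5],[-75,24,0,0,0,0,5],[-125,39,0,0,0,0,5],[-175,54,0,0,0,0,5],[-225,69,0,0,0,0,5]]]' >/dev/null; python3 -m pendant '[[[-50,10,0,0,0,0,5],[-100,20,0,0,0,0,5],[-150,30,0,0,0,0,5],[-200,40,0,0,0,0,5],[-235,48,0,0,0,0,5]]]';python3 -m pendant '[[[0,0,0,0,0,0,5],[0,0,0,0,0,0,5]]]'>/dev/null
python3 - <<'E'
from h import *
goto(.5555,-.1062,.15,-8.6)
p,im,d=cam('wrist');P=pts(p,d,True);save('w2.png',im);np.savez('w2.npz',im=im,P=P,d=d)
D=np.hypot(P[...,0]-.5555,P[...,1]+.1062)
m=(d>0)&(D<.045)&(P[...,2]>.035)&(P[...,2]<.048);q=P[m]
print(m.sum(),q.mean(0).round(4),cv2.minEnclosingCircle(q[:,:2].astype(np.float32)))
E
```

```text
time_s: 6.15
eef_pos: [0.5415, -0.1871, 0.1499]
ee_rot: [[0.152, 0.988, -0.002], [0.988, -0.152, -0.0], [-0.001, -0.001, -1.0]]
contact_force: [0.6, -0.1, -2.9]
width: 0.0155
grasp_force: 25.0
delta [78.3  1.8  0.2] [-0.01 -0.01 -0.  ] pos [ 0.542  -0.1834  0.1501] t 6.4 q7 -0.17454045328186266 w 0.015364440083896293
4523 [ 0.5573 -0.1068  0.0413] ((0.5571728348731995, -0.10690931230783463), 0.033196695148944855)
```

View pics/w2.png

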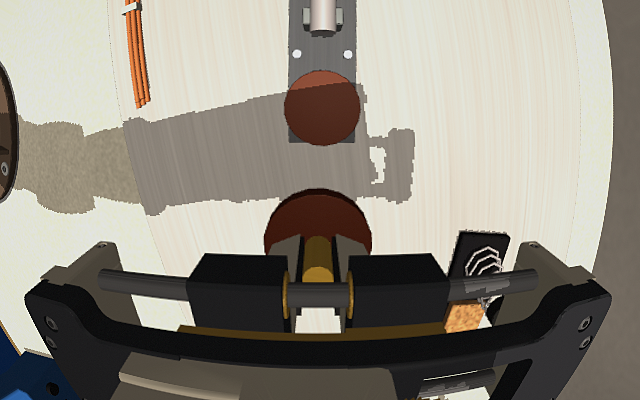

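The wrist view shows the base at (322,107) and the held former's disc at (318,225). I'll measure both with the same camera, so calibration bias cancels.

Run:
```python
from h import *
from scipy.optimize import least_squares
z=np.load('w2.npz');im,P=z['im'],z['P'];d=z['d']
hsv=cv2.cvtColor(im,cv2.COLOR_RGB2HSV);br=((hsv[...,0]<14)|(hsv[...,0]>170))&(hsv[...,1]>90)
D=np.hypot(P[...,0]-.542,P[...,1]+.184)
m=br&(d>0)&(D<.05)&(P[...,2]>.135)&(P[...,2]<.155);m[250:]=0
q=P[m];print(m.sum(),np.median(q[:,2]),q.min(0),q.max(0))
v,u=np.nonzero(m); e=np.array([P[v[u==c].min(),c] for c in np.unique(u) if 275<c<362]) # upper rim
def fit(e):
    r=least_squares(lambda c:np.hypot(e[:,0]-c[0],e[:,1]-c[1])-.033,e[:,:2].mean(0)-[0,.03],loss='soft_l1',f_scale=.001);return r.x,np.abs(r.fun).mean()
print('former',fit(e),'tilt plane',np.linalg.lstsq(np.c_[q[:,:2],np.ones(len(q))],q[:,2],rcond=None)[0])
s=bot.get_state();print(s['eef_pos'])
```

```text
4127 0.14273458694321425 [ 0.51032374 -0.18999871  0.13500068] [ 0.57451187 -0.149895    0.1549601 ]
former (array([ 0.54206401, -0.18350386]), np.float64(0.00024249993911345586)) tilt plane [-0.00891259 -0.05532505  0.13822482]
[ 0.54222928 -0.18277383  0.15034911]
```

```bash
python3 -m pendant '[[[26,1,0,0,0,0,5],[60,2.5,0,0,0,0,5],[78,3.3,20,0,0,0,5],[78,3.3,50,0,0,0,5],[78,3.3,75,0,0,0,5]]]' >/dev/null; python3 -m pendant '[[[0,0,3,0,0,0,5],[0,0,6,0,0,0,5],[0,0,6,0,0,0,5]]]'
python3 - <<'E'
from h import *
goto(.5572,-.1062,.0627,-8.6)
p,im,d=cam('wrist');save('w3.png',im[150:300,220:420].repeat(4,0).repeat(4,1))
p,im,d=cam('scene');save('s3.png',im)
E
```

```text
time_s: 7.45
eef_pos: [0.558, -0.1073, 0.0706]
ee_rot: [[0.15, 0.989, 0.001], [0.989, -0.15, -0.0], [0.0, 0.001, -1.0]]
contact_force: [-0.5, -0.9, -1.4]
width: 0.0154
grasp_force: 25.0
delta [ 0.9 -1.   7.9] [ 0.01 -0.   -0.  ] pos [ 0.558  -0.1073  0.0706] t 7.45 q7 -0.38034841095552585 w 0.015369908132408116
```

View pics/w3.png

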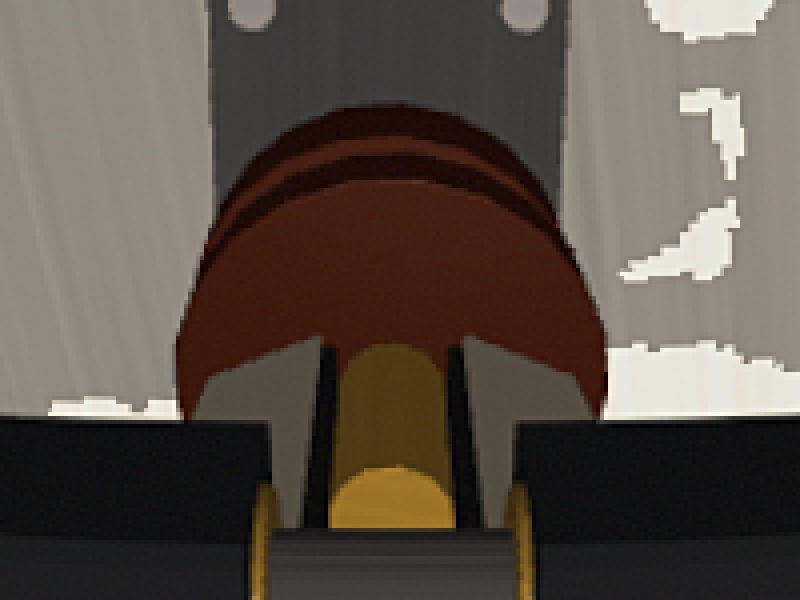

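The former is about 8 mm above the base and symmetric about the foot bar (centred at x≈390 in the crop). I'll lower it slowly.

```bash
python3 -m pendant '[[[0,0,2,0,0,0,5],[0,0,4,0,0,0,5],[0,0,6,0,0,0,5],[0,0,6,0,0,0,5],[0,0,6,0,0,0,5]]]'; python3 -m pendant '[[[0,0,0.7,0,0,0,5],[0,0,1.4,0,0,0,5],[0,0,1.4,0,0,0,5]]]'
```

```text
time_s: 8.18
eef_pos: [0.5574, -0.1075, 0.0637]
ee_rot: [[0.15, 0.989, -0.0], [0.989, -0.15, 0.0], [0.0, -0.0, -1.0]]
contact_force: [-0.0, 0.7, -1.7]
width: 0.0154
grasp_force: 25.0
time_s: 8.55
eef_pos: [0.5575, -0.1075, 0.0627]
ee_rot: [[0.15, 0.989, 0.0], [0.989, -0.15, -0.0], [-0.0, 0.0, -1.0]]
contact_force: [-1.0, -0.3, 4.5]
width: 0.0152
grasp_force: 25.0
```

Run:
```python
from h import *
p,im,d=cam('wrist');P=pts(p,d,True);save('w4.png',im[150:300,220:420].repeat(4,0).repeat(4,1))
```

```text
(no output)
```

View pics/w4.png

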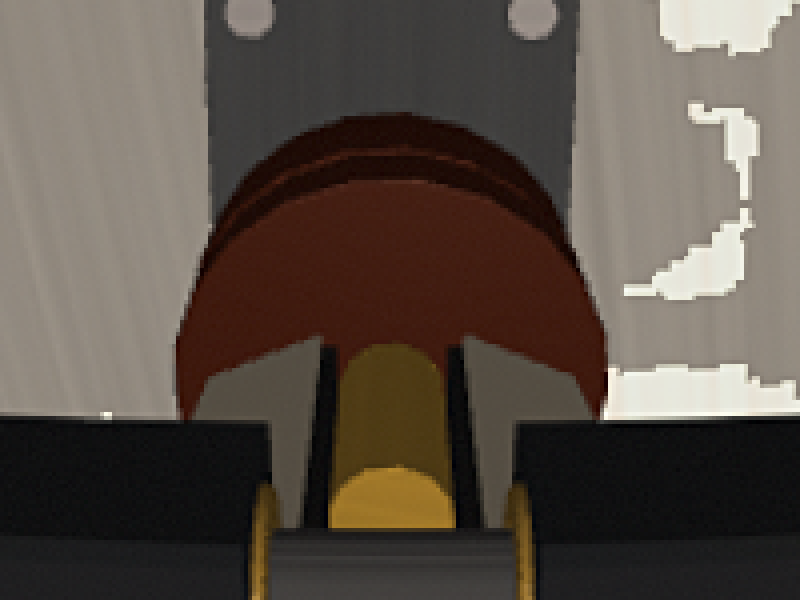

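It is seated, with only a crescent of about 1 px of the base showing, so it is under about 1 mm off. Releasing.

```bash
python3 -m pendant '[[[0,0,0,0,0,0,20],[0,0,0,0,0,0,40],[0,0,0,0,0,0,50],[0,0,0,0,0,0,50],[0,0,0,0,0,0,50]]]'; python3 -m pendant '[[[0,0,-10,0,0,0,50],[0,0,-40,0,0,0,50],[0,0,-75,0,0,0,50],[0,0,-95,0,0,0,90],[0,0,-95,0,0,0,90]]]'
python3 - <<'E'
from h import *
goto(.588,.109,.16,81.4)
p,im,d=cam('wrist');P=pts(p,d,True);np.savez('w5.npz',im=im,P=P,d=d);save('w5.png',im)
p,im2,d2=cam('scene');save('s5.png',im2[200:290,250:400].repeat(5,0).repeat(5,1))
D=np.hypot(P[...,0]-.5572,P[...,1]+.1069)
m=(d>0)&(D<.05)&(P[...,2]>.052)&(P[...,2]<.06);q=P[m]
if m.sum():print(q.mean(0),cv2.minEnclosingCircle(q[:,:2].astype(np.float32)))
E
```

```text
time_s: 9.22
eef_pos: [0.5574, -0.1076, 0.0623]
ee_rot: [[0.15, 0.989, -0.0], [0.989, -0.15, -0.0], [-0.0, -0.0, -1.0]]
contact_force: [-0.3, 0.7, -0.1]
width: 0.0495
grasp_force: 0.0
time_s: 9.85
eef_pos: [0.5586, -0.1076, 0.1595]
ee_rot: [[0.15, 0.989, 0.004], [0.989, -0.15, -0.001], [-0.0, 0.004, -1.0]]
contact_force: [0.6, 0.1, 0.4]
width: 0.0653
grasp_force: 0.0
delta [218.5  -3.5  -0.5] [  0.03   0.03 -15.01] pos [ 0.5586 -0.1076  0.1595] t 9.85 q7 -0.3125092492898023 w 0.06531302541891805
[ 0.5580426  -0.10484516  0.05534198] ((0.5574837923049927, -0.1070050299167633), 0.03321923688054085)
```

View pics/s5.png

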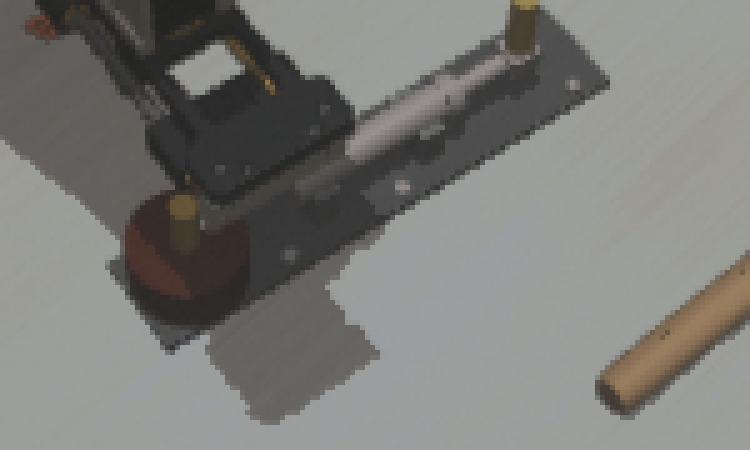

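Former seated: the scene crop shows it flush on the base at (185,255), and the wrist camera puts it within 0.5 mm. Next is the rod. I'll move above its post, turning 90°.

```bash
python3 -m pendant '[[[20,0,0,0,0,-1.6,90],[44,-1,0,0,0,-3.2,90],[70,-1,0,0,0,-4.8,90],[95,-1,0,0,0,-6.4,90],[120,-2,0,0,0,-8,90]]]'>/dev/null
python3 - <<'E'
from h import *
goto(.588,.109,.16,81.4)
z=np.load('w5.npz');P=z['P'];d=z['d']
D=np.hypot(P[...,0]-.588,P[...,1]-.109)
m=(d>0)&(D<.03)&(P[...,2]>.095)&(P[...,2]<.108);q=P[m]
if m.sum():print(m.sum(),q.mean(0),cv2.minEnclosingCircle(q[:,:2].astype(np.float32)))
t=np.load('top1.npz');P=t['P']
m=np.hypot(P[...,0]-.588,P[...,1]-.109)<.03;m&=(P[...,2]>.085)&(P[...,2]<.11);q=P[m];print(m.sum(),q.mean(0))
E
```

```text
delta [64.9 73.5 -3.9] [-0.01 -0.02 -6.95] pos [0.5729 0.0121 0.1562] t 10.575 q7 0.2040222397105895 w 0.09001531585992324
23 [0.58949208 0.11019908 0.09994129]
```

```bash
python3 -m pendant '[[[16,18,0,0,0,-1.6,90],[32,37,0,0,0,-3.2,90],[49,56,0,0,0,-4.9,90],[65,74,0,0,0,-6.9,90],[65,74,0,0,0,-6.9,90]]]'>/dev/null;python3 -m pendant '[[[0,0,0,0,0,0,90],[0,0,0,0,0,0,90]]]'>/dev/null
python3 - <<'E'
from h import *
p,im,d=cam('wrist');P=pts(p,d,True);save('w6.png',im)
D=np.hypot(P[...,0]-.588,P[...,1]-.109)
m=(d>0)&(D<.03)&(P[...,2]>.095)&(P[...,2]<.108);q=P[m]
if m.sum():print(m.sum(),q.mean(0),cv2.minEnclosingCircle(q[:,:2].astype(np.float32)))
b=np.array([.5572,-.1069])
# tube: points z .05-.062 in corridor
a=P[...,:2]-b;g=np.array([.15,.989]);al=a@g;la=a@np.array([g[1],-g[0]])
m=(d>0)&(al>.05)&(al<.19)&(abs(la)<.02)&(P[...,2]>.054)&(P[...,2]<.064);q=P[m];l=al[m]
print('tube al range',np.percentile(l,[1,50,99]));pf=np.polyfit(q[:,1],q[:,0],1);print('slope',pf,np.degrees(np.arctan(pf[0])))
goto(.589,.1095,.068,81.4)
E
```

```text
372 [0.59037786 0.11043433 0.10085007] ((0.5913175344467163, 0.1105729341506958), 0.00844305008649826)
tube al range [0.06682097 0.12710305 0.17503672]
slope [0.1470676  0.57358036] 8.366378132193397
delta [ 0.8  2.1 89.1] [-0.01 -0.   -0.13] pos [0.5895 0.1074 0.1571] t 11.5 q7 0.6664497425634132 w 0.0900786319871347
```

View pics/w6.png

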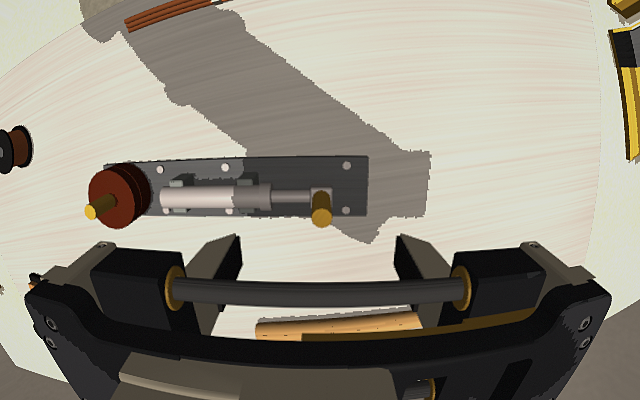

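The wrist view shows the rod post top at (321,217), midway between the fingers; the former is on the base at (120,195). Descending.

```bash
python3 -m pendant '[[[-1,3,30,0,0,-0.1,60],[-1,3,60,0,0,-0.1,60],[-1,3,80,0,0,-0.1,60],[-1,3,88,0,0,-0.1,60],[-1,3,88,0,0,-0.1,60]]]' >/dev/null; python3 -m pendant '[[[0,0,0,0,0,0,60],[0,0,0,0,0,0,60]]]';python3 -c "
from h import *
goto(.5908,.1105,.068,81.6)"
```

```text
time_s: 12.38
eef_pos: [0.5914, 0.1115, 0.0701]
ee_rot: [[-0.989, 0.15, 0.001], [0.15, 0.989, 0.0], [-0.001, 0.0, -1.0]]
contact_force: [0.0, -0.4, -0.0]
width: 0.0601
grasp_force: 0.0
delta [ 0.4 -1.1  2.1] [ 0.    0.01 -0.04] pos [0.5914 0.1115 0.0701] t 12.375 q7 0.5943315794289429 w 0.06007855508413559
```

```bash
python3 -m pendant '[[[0,0,1.5,0,0,0,30],[0,0,1.5,0,0,0,5],[0,0,1.5,0,0,0,5],[0,0,1.5,0,0,0,5],[0,0,1.5,0,0,0,5]]]' 40; python3 -m pendant '[[[0,0,0,0,0,0,5],[0,0,0,0,0,0,5],[0,0,0,0,0,0,5]]]'
```

```text
time_s: 13.0
eef_pos: [0.5909, 0.1109, 0.0678]
ee_rot: [[-0.989, 0.15, -0.0], [0.15, 0.989, -0.001], [0.0, -0.001, -1.0]]
contact_force: [-1.0, -2.9, 3.1]
width: 0.0154
grasp_force: 40.1
time_s: 13.38
eef_pos: [0.5909, 0.111, 0.0678]
ee_rot: [[-0.989, 0.15, -0.0], [0.15, 0.989, -0.001], [0.0, -0.001, -1.0]]
contact_force: [-2.1, -3.4, 2.9]
width: 0.0152
grasp_force: 40.0
```

```bash
python3 -m pendant '[[[0,10,0,0,0,0,5],[0,22,0,0,0,0,5],[0,36,0,0,0,0,5],[0,48,0,0,0,0,5],[0,56,0,0,0,0,5]]]'>/dev/null; python3 -m pendant '[[[0,2,0,0,0,0,5],[0,3.5,0,0,0,0,5],[0,3.5,0,0,0,0,5],[0,3.5,0,0,0,0,5]]]'
python3 - <<'E'
from h import *
S=bot.get_state();print(S['eef_pos'])
p,im,d=cam('wrist');P=pts(p,d,True);np.savez('w7.npz',im=im,P=P,d=d)
save('w7.png',cv2.resize(im[140:270,130:350],(792,468),interpolation=cv2.INTER_CUBIC))
E
```

```text
time_s: 14.5
eef_pos: [0.5999, 0.1685, 0.0677]
ee_rot: [[-0.989, 0.151, -0.0], [0.151, 0.989, -0.003], [-0.0, -0.003, -1.0]]
contact_force: [-2.5, -8.1, 5.6]
width: 0.0154
grasp_force: 40.0
[0.59993303 0.16850104 0.06774914]
```

View pics/w7.png

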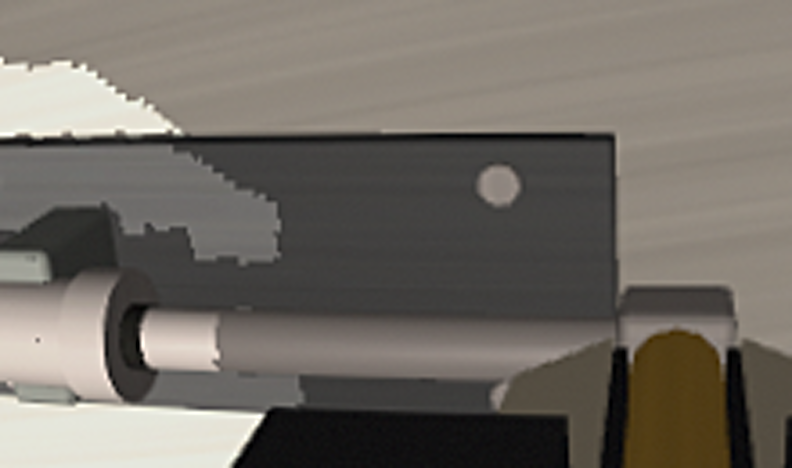

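The ring, dark at (132,337) in the crop, is just emerging fully at the mouth face. TCP travel puts the rod at about 58.5 mm out, so I'll pull 1.2 mm more.

```bash
python3 -m pendant '[[[0,0.6,0,0,0,0,5],[0,1.2,0,0,0,0,5],[0,1.2,0,0,0,0,5],[0,1.2,0,0,0,0,5],[0,1.2,0,0,0,0,5]]]'; python3 -m pendant '[[[0,0,0,0,0,0,5],[0,0,0,0,0,0,5],[0,0,0,0,0,0,5]]]'
python3 - <<'E'
from h import *
p,im,d=cam('wrist');P=pts(p,d,True)
save('w8.png',cv2.resize(im[205:260,140:240],(800,440),interpolation=cv2.INTER_CUBIC))
E
```

```text
time_s: 15.18
eef_pos: [0.6001, 0.1696, 0.0677]
ee_rot: [[-0.988, 0.151, -0.0], [0.151, 0.988, -0.003], [-0.0, -0.003, -1.0]]
contact_force: [-2.9, -8.9, 6.4]
width: 0.0153
grasp_force: 40.0
time_s: 15.55
eef_pos: [0.6001, 0.1696, 0.0678]
ee_rot: [[-0.988, 0.151, -0.0], [0.151, 0.988, -0.003], [-0.0, -0.003, -1.0]]
contact_force: [-2.2, -8.9, 6.5]
width: 0.015
grasp_force: 40.0
```

View pics/w8.png

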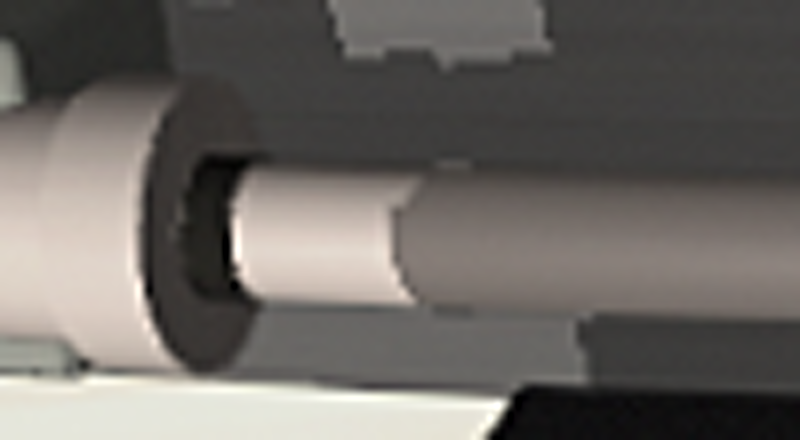

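The full ring (x 180–235 in the crop) stands at the mouth face, and the pull reads about 9.1 N, matching the 9 N expected at the mark. Handing in.

```bash
python3 -c "
from h import *
print(workorder.close_job())"
```

```text
the job is handed in; nothing more can be done
None
```

The former is seated on the jig's base (camera check: within about 0.5 mm of concentric) and let go, and the stop rod is held with its ring at the tube's mouth; the job is handed in, with no verdict returned.

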